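# Open the gate of a watchmaker's tray carrier and hold it wide

### The job

Open the tray carrier's gate so that a colleague can draw out the trays: first squeeze the transit catch on the carrier's front rail until its bolt is out of the gate's staple (it stays drawn when you let go), then squeeze the gate's own spring catch and, holding the gate by it, swing the gate out past its half-open check until it stands about square to the carrier's front. The hinge is sprung, so finish while still gripping the gate by that squeezed catch and holding it wide open; nothing is let go at the end. Leave everything else on the bench and on the carrier where it stands.

Things in the scene. Friction and masses are not known exactly. Their poses are not given: they have to be found in the camera images.
- carrier: Aluminium tray carrier fixed to the bench: open-fronted box 220 mm deep (its x), 240 wide (y), 150 high, four cream trays inside. Origin on the bench under its middle; its open front faces its -x, z up. The front rail on top of its front edge carries the transit catch; a loupe and a ring stand on the rear of its top.
- transit_post: Transit catch, on the carrier's front rail, hinge-side (-y) half: its FIXED upright finger post, black sleeve 12 mm in diameter, 26 high. Origin at the sleeve's foot, 194 mm above the bench (top 220); the ironwork around is all lower than 172 mm. Axes as the carrier's.
- transit_tab: Transit catch: the MOVING finger post on its bolt, same shape and height, on the carrier's +y side of the fixed post: 37 mm from it (between centres) with the bolt home, 25 mm fully drawn. Pinch both posts together along the carrier's y; the fixed post does not give, so centre the squeeze on the drawn position.
- transit (a joint): Transit bolt in m: 0 is home through the gate's staple, 0.012 fully drawn (end stop), clear of the staple from about 0.008. Grows as the moving post goes towards the fixed one. About 3 N of friction, no spring: it stays where it is left. It starts between 0 and 0.003.
- transit_grip (a point): Middle of the transit catch when fully drawn: half-way between the two posts (12.5 mm from each), at half the sleeves' height (207 mm above the bench). Fixed to the carrier. Axes as the carrier's.
- gate (a joint): Gate angle, rad: 0 shut, 1.57 square to the front, stop 1.75. A 235 mm wide frame with rods, hinged upright at the carrier's -y front corner, swings out to the carrier's -x, anticlockwise from above. Sprung shut (0.12 N m shut, 0.22 wide). A check by the hinge resists from about 0.45 to 0.8 rad (some N at the catch); past it a gate let go falls back to about 1.1 rad and rests.
- gate_hinge (a point): Point on the gate's upright hinge axis, 194 mm above the bench; it turns with the gate: its y axis points along the gate from the hinge to the free end.
- latch_post: Gate catch, on top of the gate's free half: its FIXED finger post (fixed to the gate), black sleeve 12 mm in diameter and 26 mm high. Origin at the foot of the sleeve, 194 mm above the bench, 160 mm from the hinge axis. Axes turn with the gate (y along the gate, away from the hinge).
- latch_tab: Gate catch: its MOVING finger post on the sprung bolt, of the same shape, 197 mm from the hinge axis when the bolt is home and 185 mm when fully drawn, so 37 mm and 25 mm from the fixed post. Pinch both posts together along the gate's length.
- latch (a joint): Spring bolt of the gate catch, m: 0 is out, behind the keeper on the carrier; 0.012 fully drawn (end stop), clear of the keeper from about 0.008. Grows as the moving post nears the fixed one. Its spring takes 3.5 N at the start, 8 N fully drawn, and throws the bolt out when let go.
- latch_grip (a point): Middle of the gate catch when fully drawn: half-way between its two posts, 172.5 mm from the hinge axis, at half the sleeves' height (207 mm above the bench). Fixed to the gate and turning with it: its y axis points along the gate, away from the hinge.
- loupe: Black eye loupe, 38 mm wide and 34 mm high, on the rear half of the carrier's top; a bystander, outside the gate's sweep: leave it. Origin at its underside.
- ring_holder: Cream movement ring, 44 mm wide and 16 mm high, on the rear half of the carrier's top; a bystander, outside the gate's sweep: leave it. Origin at its underside.
- parts_box: Clear lidded parts box 72 x 72 x 22 mm on the bench to the carrier's left (+y); a bystander, outside the gate's sweep: leave it. Origin at its underside.
- oil_bottle: White nozzle bottle, 44 mm wide and 104 mm high, on the bench to the carrier's right (-y); a bystander, outside the gate's sweep: leave it. Origin at its underside.
- dust_dome: Clear dust dome with a knob, 68 mm wide and 44 mm high, on the bench to the carrier's left (+y); a bystander, outside the gate's sweep: leave it. Origin at its underside.
- tweezers: Steel tweezers 125 mm long lying on the bench to the right (-y) and in front of the carrier; a bystander, outside the gate's sweep: leave it. Origin at its underside.
- screwdriver: Screwdriver 120 mm long lying on the bench to the carrier's left (+y); a bystander, outside the gate's sweep: leave it. Origin at its underside.

How it is judged:
On the way, in this order (a step that is already met when the one before it is completed fails the run):
1. the transit catch is squeezed between the fingers until its bolt is drawn, the gate still shut (value of joint transit above 0.0095 m and contact force between the fingers and transit_post above 1 N and contact force between the fingers and transit_tab above 1 N and value of joint gate below 0.08 rad), for 0.05 s.
2. then the gate catch is squeezed between the fingers until its bolt is drawn, the gate still nearly shut (value of joint each of latch, transit above 0.0085 m and contact force between the fingers and latch_post above 1 N and contact force between the fingers and latch_tab above 1 N and value of joint gate below 0.2 rad), for 0.05 s.
3. the gate is swung past its check (value of joint gate above 1.05 rad), for 0.05 s.
At the end, for the whole second after the job is handed in: The gate stands still at 80 degrees or wider (joint gate above 1.4 rad), the fingers press on both posts of its squeezed catch (over 1 N each, bolt drawn more than 8.5 mm), the transit bolt is still drawn more than 8.5 mm, and it stays so for the second after the program ends (value of joint gate above 1.4 rad and value of joint each of latch, transit above 0.0085 m and contact force between the fingers and latch_post above 1 N and contact force between the fingers and latch_tab above 1 N and velocity of joint gate between -0.15 and 0.15 rad/s); the arm keeps its last pose, push and grip.
It fails at once if a bystander on the carrier is moved by more than 25 mm (distance of any of loupe, ring_holder from where it was at the start of the episode above 0.025 m).
It fails at once if a bystander on the bench is moved by more than 25 mm (distance of any of parts_box, oil_bottle, dust_dome, tweezers, screwdriver from where it was at the start of the episode above 0.025 m).
It also fails if it takes over 42 s, if anything falls off the work surface, if the arm or the gripper's body presses on something with over 40 N, if the wrist force passes 120 N, or if a joint passes its speed limit or range.

### The arm

A 6-joint arm with a two-finger parallel gripper is mounted at the origin on the work surface. World frame = base frame: x ahead of the robot, y to its left, z up, the work surface at z = 0. Lengths are in m, angles in rad, forces in N, time in s.
With the tool pointing down it reaches from about 0.35 to 0.975 m from the base axis. Payload 7.1 kg.
Tool frame: the origin (TCP) lies at the centre of the arm's flange, where the gripper is bolted on; the fingertips stand 182 mm ahead of it and the grasp point (between the pads) lies 163 mm ahead of it; z points along the fingers, y is the line along which they close (so a half turn about z gives the same grasp; the last joint's range is limited). The gripper opens to 88 mm and grips with 3 to 60 N. Pads are 20 mm wide; open, the fingers measure 115 mm over their backs; the gripper's body (75 mm by 178 mm) begins 61 mm behind the grasp point.
Start: joints at [-1.208, 0.423, 1.63, -0, 1.089, -0.019], TCP at [0.233, -0.58, 0.405] pointing down, gripper open.
Joint ranges: [-3, 3], [-0.9, 2.11], [0.09, 2.58], [-1.31, 4.45], [0.11, 2.69], [-2.54, 2.54]. Speed limits (rad/s): [2.39, 2.39, 3.01, 3.14, 3.14, 3.14].

### API

Orientations are given as a unit quaternion [w, x, y, z].
In Python, from cell import env gives the robot as it stands.
- The arm moves only by the tool move_arm, never from a script. Its argument "commands" is a list of rows, each an object of numbers: "claw": the finger opening in mm, from 0 to 87.8; "dx", "dy", "dz": the shift along the tool's x, y, z in units of 25 mm (1.0 is 25 mm); "turn": the turn about the tool's z in units of 6 degrees (1.0 is 6 degrees). A call has 1 to 8 rows; each row shifts and turns the commanded pose from where the row before left it, along the tool's axes as they then stand; what a row does not reach is not made up. A row lasts 1/12 s, in which the tool goes at most 41.7 mm and 7.16 degrees, less where a joint would pass 70% of its speed; a pose out of reach is approached as far as the arm can. A call is refused whole if a number of a shift passes 1 or a number of a turn 1, either way. A call with a gripper value outside its range is refused whole. The fingers move at their own pace and stop on an object; "grip_force" is the grip in N (left out, the last holds). Time passes only in rows, so rows that do not move let the fingers close. It gives the time, the measured TCP pose, the force, the opening and the grip force at its end, in the units of the state.
- env.get_state(): the state, without advancing time (a new reading comes with each control period).
- env.read_camera(name): name is "side" or "top"; returns a dict with "pixels" (400x640x3 uint8, red, green, blue), "fx", "fy", "cx", "cy" (pixels), "view" (4x4, takes a point from world to camera coordinates). Camera axes: x right, y down, z forward; pixel columns grow to the right and rows downward; lengths in m; the calibration is good to about 2 mm. A picture is of the moment at which its call begins. There is no depth.
- env.job_done(): hands the job in; it is judged then, once.
The state is a dict: "clock": time; "joint_pos": joint angles; "qvel": joint speeds; "effort": joint torques, N m; "tool_pos": TCP position; "ee_rot": TCP orientation; "ft_force": force on the tool from outside, world axes, zero at the start; "torque": the same for the moment, N m; "grip_width": finger opening in m; "grasp_force": force on a finger pad.
Only numpy, scipy, OpenCV 4.12 (cv2) and the standard library are available. Lean on these libraries where they do the work, as an engineer would, in place of code of your own. Each camera call takes 0.05 s, during which the arm holds its last target. There are 200 camera calls.

## Working session

There is one attempt and no reset: what is moved stays moved. The work goes in short steps, Python scripts to look and compute and a tool call to move; the robot and the scene stay as the last step left them, time stands still between calls to the robot, and variables do not carry over. Pictures are saved under pics/ and viewed, at most 10 in all, crops included, and the job is handed in when it is done.

Besides the shell and the picture viewer there is one more tool, called after "Emit:" as name(argument=value, ...), one argument or row to a line, values as JSON. move_arm: Moves the arm, as the interface text tells. Its arguments: {"type":"object","properties":{"commands":{"type":"array","items":{"type":"object","properties":{"claw":{"type":"number"},"dx":{"type":"number"},"dy":{"type":"number"},"dz":{"type":"number"},"turn":{"type":"number"}}}},"grip_force":{"type":"number"}},"required":["commands"]}

```bash
mkdir -p pics
python3 - <<'E'
from cell import env
import cv2,numpy as np
s=env.get_state();print({k:np.round(v,3).tolist() for k,v in s.items()})
for n in("side","top"):
    r=env.read_camera(n);cv2.imwrite(f"pics/{n}0.png",r["pixels"][:,:,::-1]);print(n,r["fx"],r["cx"],r["cy"],np.round(r["view"],4).tolist())
a=np.vstack([cv2.imread("pics/side0.png"),cv2.imread("pics/top0.png")])
cv2.imwrite("pics/both0.png",cv2.resize(a,(480,600),interpolation=cv2.INTER_AREA))
E
```

```text
{'clock': 0.0, 'joint_pos': [-1.208, 0.424, 1.631, -0.0, 1.089, -0.019], 'qvel': [0.002, 0.002, -0.0, 0.0, -0.001, -0.001], 'effort': [-0.001, -54.463, -27.367, 0.064, 0.023, -0.0], 'tool_pos': [0.233, -0.58, 0.404], 'ee_rot': [-0.001, 0.982, 0.19, -0.0], 'ft_force': [-0.838, 0.749, 0.014], 'torque': [0.031, 0.031, 0.046], 'grasp_force': 0.0, 'grip_width': 0.088}
side 385.5477053285638 322.5096694687408 196.8101889543176 [[-0.7635, -0.6458, -0.0005, 0.479], [-0.3561, 0.4215, -0.834, 0.3332], [0.5388, -0.6366, -0.5518, 0.8781], [0.0, 0.0, 0.0, 1.0]]
top 395.3743744564269 321.5125342737254 199.02709776260215 [[-0.0062, -1.0, -0.0012, 0.0261], [-0.9938, 0.0063, -0.1112, 0.6191], [0.1112, 0.0005, -0.9938, 0.9841], [0.0, 0.0, 0.0, 1.0]]
```

View pics/top0.png

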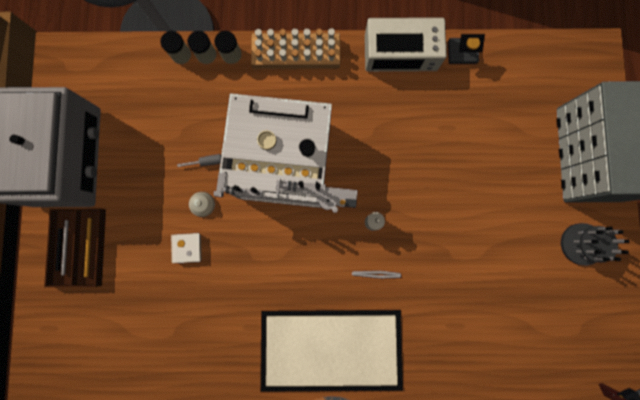

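View pics/side0.png

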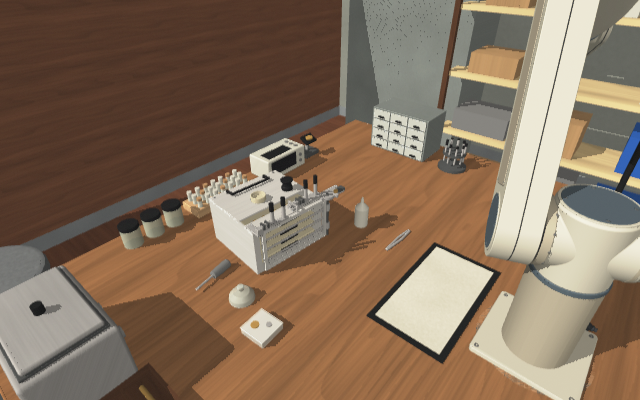

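The top view shows the carrier at about columns 218–331, rows 95–205, with its front facing the robot and slightly rotated. The side view shows the four black posts at about (270,210), (282,205), (305,185) and (316,182). I'll zoom in on both.

Run:
```python
import cv2,numpy as np
t=cv2.imread("pics/top0.png")[165:220,210:365];s=cv2.imread("pics/side0.png")[165:245,235:355]
t=cv2.resize(t,(775,275),interpolation=cv2.INTER_CUBIC);s=cv2.resize(s,(480,320),interpolation=cv2.INTER_CUBIC)
o=np.zeros((600,775,3),np.uint8);o[:275]=t;o[278:598,:480]=s;cv2.imwrite("pics/z0.png",o)
for n,(r0,r1,c0,c1) in {"side":(165,245,235,355),"top":(165,220,210,365)}.items():
    im=cv2.imread(f"pics/{n}0.png");m=(im.max(2)<45).astype(np.uint8);q=np.zeros_like(m);q[r0:r1,c0:c1]=m[r0:r1,c0:c1]
    k,l,st,c=cv2.connectedComponentsWithStats(q)
    for i in range(1,k):
        if st[i,4]>8: print(n,st[i].tolist(),c[i].round(1))
```

```text
side [272, 165, 20, 7, 89] [279.8 167.1]
side [235, 177, 34, 17, 48] [252. 185.]
side [281, 177, 11, 14, 124] [286.5 183.2]
side [314, 176, 3, 8, 23] [315.  179.3]
side [304, 180, 3, 8, 24] [305.  183.5]
side [281, 197, 4, 9, 35] [282.5 201.1]
side [269, 203, 5, 9, 36] [270.7 206.9]
top [226, 165, 5, 3, 14] [228.1 166.1]
top [319, 169, 3, 9, 19] [319.7 172.8]
top [299, 182, 4, 6, 18] [300.8 184.4]
top [316, 183, 4, 7, 19] [317.4 185.9]
top [233, 186, 9, 6, 26] [236.6 188.8]
top [252, 188, 7, 6, 21] [254.2 190.4]
top [346, 203, 3, 4, 10] [347.  204.5]
```

View pics/z0.png

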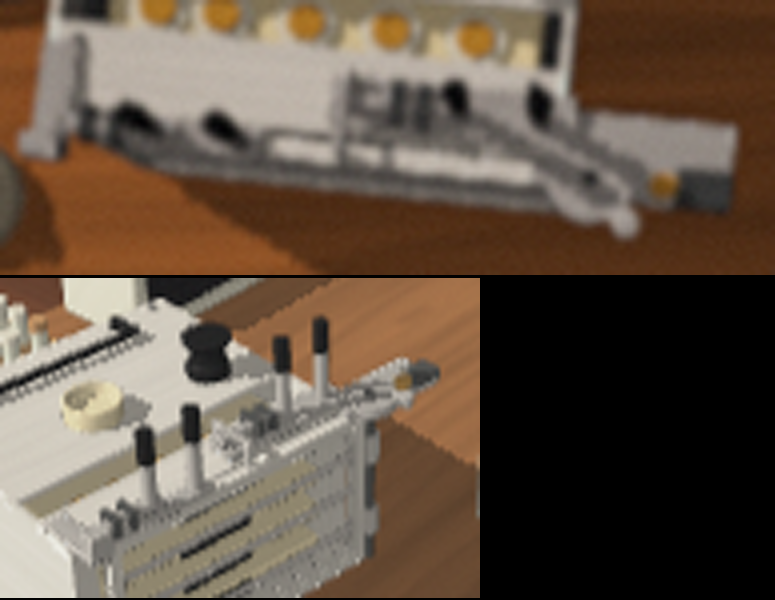

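The crop shows the sleeves clearly: the gate catch is the left pair and the transit catch the right pair. I'll triangulate them.

```bash
cat > h.py <<'E'
import numpy as np
from cell import env
def ray(r,u,v):
    V=np.array(r["view"]);R=V[:3,:3];c=-R.T@V[:3,3]
    return c,R.T@np.array([(u-r["cx"])/r["fx"],(v-r["cy"])/r["fy"],1])
def plane(r,u,v,z):
    c,d=ray(r,u,v);return (c+d*(z-c[2])/d[2])
def tri(r1,p1,r2,p2):
    c1,d1=ray(r1,*p1);c2,d2=ray(r2,*p2)
    k=np.linalg.lstsq(np.c_[d1,-d2],c2-c1,rcond=None)[0];a=c1+k[0]*d1;b=c2+k[1]*d2
    return (a+b)/2,np.linalg.norm(a-b)
E
python3 - <<'E'
from h import *
s=env.read_camera("side");t=env.read_camera("top")
S=dict(lt=(270.7,206.9),lp=(282.5,201.1),tt=(305,183.5),tp=(315,179.3))
T=dict(lt=(236.6,188.8),lp=(254.2,190.4),tt=(300.8,184.4),tp=(317.4,185.9))
P={}
for k in S:
    p,e=tri(s,S[k],t,T[k]);P[k]=plane(s,*S[k],.207)[:2];print(k,p.round(4),round(e,4),"side@.207",P[k].round(4),"top@.207",plane(t,*T[k],.207)[:2].round(4))
for a,b in(("lt","lp"),("tt","tp")): 
    d=P[a]-P[b];print(a,np.linalg.norm(d),np.degrees(np.arctan2(-d[0],d[1])))
    u=d/np.linalg.norm(d); print("grip",P[b]+u*.0125)
d=P["lt"]-P["tp"];print("overall yaw",np.degrees(np.arctan2(-d[0],d[1])))
for uv in [(235,95),(331,103),(221,182),(328,205)]: print("top corner",uv,plane(t,*uv,.15).round(3))
E
```

```text
lt [0.6239 0.2048 0.206 ] 0.0015 side@.207 [0.6235 0.206 ] top@.207 [0.6231 0.204 ]
lp [0.6201 0.1669 0.2057] 0.0013 side@.207 [0.6194 0.1685] top@.207 [0.6194 0.1663]
tt [0.6326 0.067  0.2071] 0.0019 side@.207 [0.6336 0.0673] top@.207 [0.6318 0.0664]
tp [0.6286 0.0309 0.2057] 0.0003 side@.207 [0.6273 0.0326] top@.207 [0.6283 0.0308]
lt 0.03774492559200246 -6.324904932861972
grip [0.62075672 0.18091982]
tt 0.03529335056828205 -10.163757372742102
grip [0.6295335  0.04487723]
overall yaw 1.2517956668372014
top corner (235, 95) [0.854 0.224 0.15 ]
top corner (331, 103) [ 0.833 -0.002  0.15 ]
top corner (221, 182) [0.647 0.253 0.15 ]
top corner (328, 205) [0.593 0.007 0.15 ]
```

Emit:
move_arm(
  commands=[
    {"dz":-0.4,"turn":0.93,"claw":75},
    {"dz":-0.4,"turn":0.93,"claw":75},
    {"dz":-0.4,"turn":0.93,"claw":75},
    {"dz":-0.4,"turn":0.93,"claw":75},
    {"dz":-0.4,"turn":0.93,"claw":75},
    {"dx":0.45,"dy":-0.9,"claw":75},
    {"dx":0.45,"dy":-0.9,"claw":75},
    {"dx":0.45,"dy":-0.9,"claw":75},
  ],
  grip_force=15,
)

```text
invalid input
```

Emit:
move_arm(
  commands=[
    {"dx":0.45,"dy":-0.9,"claw":75},
    {"dx":0.45,"dy":-0.9,"claw":75},
    {"dx":0.45,"dy":-0.9,"claw":75},
    {"dx":0.45,"dy":-0.9,"claw":75},
    {"dx":0.45,"dy":-0.9,"claw":75},
    {"dx":0.45,"dy":-0.9,"claw":75},
    {"dx":0.45,"dy":-0.9,"claw":75},
    {"dx":0.45,"dy":-0.9,"claw":75},
  ],
)

```text
invalid input
```

Emit:
move_arm(
  commands=[
    {"dx":0.45,"dy":-0.9,"claw":75},
    {"dx":0.45,"dy":-0.9,"claw":75},
    {"dx":0.45,"dy":-0.9,"claw":75},
    {"dx":0.45,"dy":-0.9,"claw":75},
    {"dx":0.45,"dy":-0.9,"claw":75},
    {"dx":0.45,"dy":-0.9,"claw":75},
    {"dx":0.45,"dy":-0.9,"claw":75},
    {"dx":0.45,"dy":-0.9,"claw":75},
  ],
)

```text
invalid input
```

Emit:
move_arm(
  commands=[
    {"dx":0.45,"dy":-0.9,"claw":75},
    {"dx":0.45,"dy":-0.9,"claw":75},
    {"dx":0.45,"dy":-0.9,"claw":75},
    {"dx":0.45,"dy":-0.9,"claw":75},
    {"dx":0.45,"dy":-0.9,"claw":75},
    {"dx":0.45,"dy":-0.9,"claw":75},
    {"claw":75},
    {"claw":75},
  ],
)

```text
invalid input
```

Emit:
move_arm(
  commands=[
    {"dx":0,"dy":0,"dz":-0.4,"turn":0.93,"claw":75},
    {"dx":0,"dy":0,"dz":-0.4,"turn":0.93,"claw":75},
    {"dx":0,"dy":0,"dz":-0.4,"turn":0.93,"claw":75},
    {"dx":0,"dy":0,"dz":-0.4,"turn":0.93,"claw":75},
    {"dx":0,"dy":0,"dz":-0.4,"turn":0.93,"claw":75},
  ],
  grip_force=15,
)

```text
clock: 0.62
tool_pos: [0.2329, -0.5799, 0.4549]
ee_rot: [-0.0, 0.998, -0.055, -0.0]
ft_force: [-0.5, -0.2, -0.0]
grip_width: 0.0748
grasp_force: 0.0
```

Emit:
move_arm(
  commands=[
    {"dx":0.45,"dy":-0.9,"dz":0,"turn":0,"claw":75},
    {"dx":0.45,"dy":-0.9,"dz":0,"turn":0,"claw":75},
    {"dx":0.45,"dy":-0.9,"dz":0,"turn":0,"claw":75},
    {"dx":0.45,"dy":-0.9,"dz":0,"turn":0,"claw":75},
    {"dx":0.45,"dy":-0.9,"dz":0,"turn":0,"claw":75},
    {"dx":0.45,"dy":-0.9,"dz":0,"turn":0,"claw":75},
    {"dx":0.45,"dy":-0.9,"dz":0,"turn":0,"claw":75},
    {"dx":0.45,"dy":-0.9,"dz":0,"turn":0,"claw":75},
  ],
)

```text
clock: 1.28
tool_pos: [0.3417, -0.4093, 0.4546]
ee_rot: [-0.0, 0.999, -0.053, -0.0]
ft_force: [0.6, 0.2, 0.6]
grip_width: 0.0751
grasp_force: 0.0
```

Emit:
move_arm(
  commands=[
    {"dx":0.45,"dy":-0.9,"dz":0,"turn":0,"claw":75},
    {"dx":0.45,"dy":-0.9,"dz":0,"turn":0,"claw":75},
    {"dx":0.45,"dy":-0.9,"dz":0,"turn":0,"claw":75},
    {"dx":0.45,"dy":-0.9,"dz":0,"turn":0,"claw":75},
    {"dx":0.45,"dy":-0.9,"dz":0,"turn":0,"claw":75},
    {"dx":0.45,"dy":-0.9,"dz":0,"turn":0,"claw":75},
    {"dx":0.45,"dy":-0.9,"dz":0,"turn":0,"claw":75},
    {"dx":0.45,"dy":-0.9,"dz":0,"turn":0,"claw":75},
  ],
)

```text
clock: 1.95
tool_pos: [0.4501, -0.2397, 0.4546]
ee_rot: [-0.0, 0.999, -0.053, -0.0]
ft_force: [0.5, -0.8, 1.5]
grip_width: 0.0748
grasp_force: 0.0
```

Emit:
move_arm(
  commands=[
    {"dx":0.45,"dy":-0.9,"dz":0,"turn":0,"claw":75},
    {"dx":0.45,"dy":-0.9,"dz":0,"turn":0,"claw":75},
    {"dx":0.45,"dy":-0.9,"dz":0,"turn":0,"claw":75},
    {"dx":0.45,"dy":-0.9,"dz":0,"turn":0,"claw":75},
    {"dx":0.45,"dy":-0.9,"dz":0,"turn":0,"claw":75},
    {"dx":0.45,"dy":-0.9,"dz":0,"turn":0,"claw":75},
    {"dx":0.45,"dy":-0.9,"dz":0,"turn":0,"claw":75},
    {"dx":0.45,"dy":-0.9,"dz":0,"turn":0,"claw":75},
  ],
)

```text
clock: 2.62
tool_pos: [0.5585, -0.0701, 0.4546]
ee_rot: [0.0, 0.999, -0.052, -0.0]
ft_force: [0.6, 0.4, 0.0]
grip_width: 0.0749
grasp_force: 0.0
```

Emit:
move_arm(
  commands=[
    {"dx":0.45,"dy":-0.9,"dz":0,"turn":0,"claw":75},
    {"dx":0.45,"dy":-0.9,"dz":0,"turn":0,"claw":75},
    {"dx":0.45,"dy":-0.9,"dz":0,"turn":0,"claw":75},
    {"dx":0,"dy":0,"dz":0,"turn":0,"claw":75},
    {"dx":0,"dy":0,"dz":0,"turn":0,"claw":75},
  ],
)

```text
clock: 3.03
tool_pos: [0.5989, -0.0068, 0.4543]
ee_rot: [0.0, 0.999, -0.052, -0.0]
ft_force: [-0.8, -0.3, 0.5]
grip_width: 0.0755
grasp_force: 0.0
```

Emit:
move_arm(
  commands=[
    {"dx":0.34,"dy":-0.71,"dz":0,"turn":0,"claw":75},
    {"dx":0.34,"dy":-0.71,"dz":0,"turn":0,"claw":75},
    {"dx":0.33,"dy":-0.72,"dz":0,"turn":0,"claw":75},
    {"dx":0,"dy":0,"dz":0.8,"turn":0,"claw":75},
    {"dx":0,"dy":0,"dz":0.8,"turn":0,"claw":75},
    {"dx":0,"dy":0,"dz":0,"turn":0,"claw":75},
  ],
)

```text
clock: 3.53
tool_pos: [0.6278, 0.0419, 0.4109]
ee_rot: [0.001, 0.999, -0.053, -0.003]
ft_force: [-1.3, -0.3, -0.5]
grip_width: 0.0753
grasp_force: 0.0
```

Run:
```python
from h import *
import cv2
o=np.zeros((600,800,3),np.uint8)
for n,(r0,r1,c0,c1),y in(("side",(115,235,240,400),0),("top",(125,225,210,370),302)):
    r=env.read_camera(n);im=r["pixels"][:,:,::-1][r0:r1,c0:c1]
    f=300/(r1-r0) if y==0 else 298/(r1-r0)
    im=cv2.resize(im,None,fx=f,fy=f,interpolation=cv2.INTER_CUBIC)[:298];o[y:y+im.shape[0],:im.shape[1]]=im[:,:800]
cv2.imwrite("pics/a1.png",o)
```

```text
(no output)
```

View pics/a1.png

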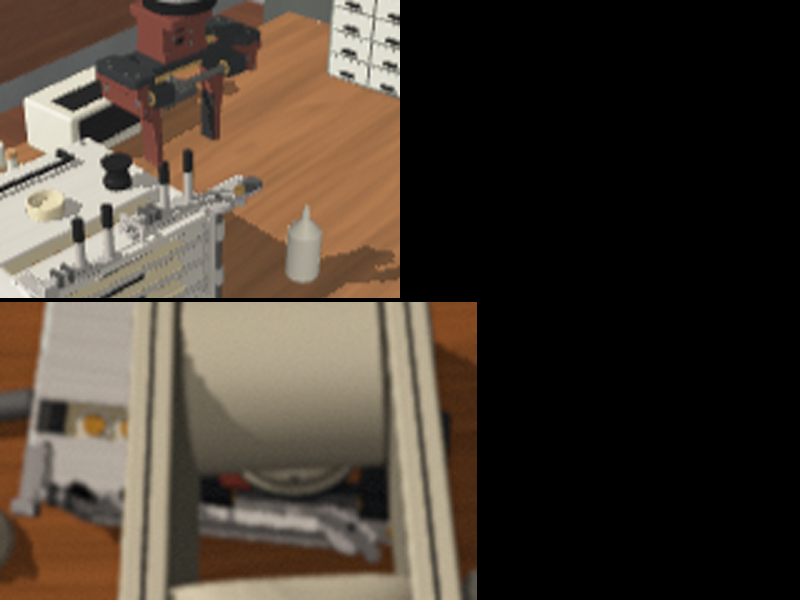

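The side view shows the fingers straddling the two transit posts (crop 163,185 and 187,170) from above; the top view is blocked by the arm. I'll descend.

Emit:
move_arm(
  commands=[
    {"dx":0,"dy":0,"dz":0.5,"turn":0,"claw":75},
    {"dx":0,"dy":0,"dz":0.5,"turn":0,"claw":75},
    {"dx":0,"dy":0,"dz":0.6,"turn":0,"claw":75},
    {"dx":0,"dy":0,"dz":0,"turn":0,"claw":75},
    {"dx":0,"dy":0,"dz":0,"turn":0,"claw":75},
    {"dx":0,"dy":0,"dz":0,"turn":0,"claw":75},
  ],
)

```text
clock: 4.13
tool_pos: [0.6296, 0.0428, 0.3751]
ee_rot: [-0.0, 0.999, -0.053, 0.0]
ft_force: [0.3, -0.0, 0.6]
grip_width: 0.0751
grasp_force: 0.0
```

Run:
```python
from h import *
import cv2
r=env.read_camera("side");im=r["pixels"][:,:,::-1][140:220,260:360]
cv2.imwrite("pics/a2.png",cv2.resize(im,None,fx=6,fy=6,interpolation=cv2.INTER_CUBIC))
print(env.get_state()["tool_pos"])
```

```text
[0.62973717 0.04276575 0.37540998]
```

View pics/a2.png

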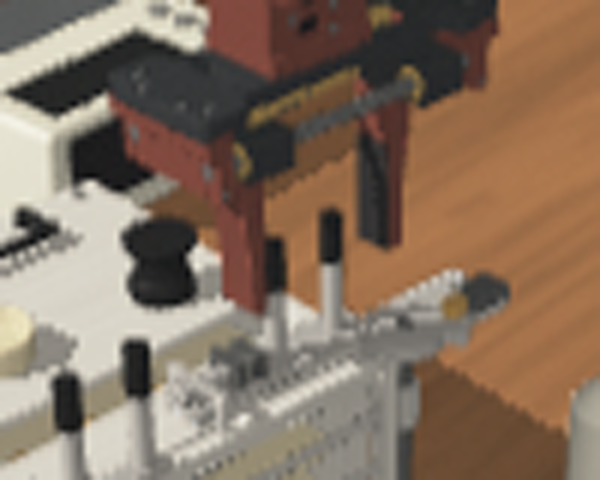

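The fingertips straddle the pair (about (245,310) and (380,245) in the crop), with their midpoint close to the drawn centre. Now squeezing.

Emit:
move_arm(
  commands=[
    {"dx":0,"dy":0,"dz":0.15,"turn":0,"claw":60},
    {"dx":0,"dy":0,"dz":0,"turn":0,"claw":50},
    {"dx":0,"dy":0,"dz":0,"turn":0,"claw":42},
    {"dx":0,"dy":0,"dz":0,"turn":0,"claw":36},
    {"dx":0,"dy":0,"dz":0,"turn":0,"claw":34},
    {"dx":0,"dy":0,"dz":0,"turn":0,"claw":34},
    {"dx":0,"dy":0,"dz":0,"turn":0,"claw":34},
    {"dx":0,"dy":0,"dz":0,"turn":0,"claw":34},
  ],
  grip_force=20,
)

```text
clock: 4.85
tool_pos: [0.6294, 0.0426, 0.3709]
ee_rot: [0.0, 0.999, -0.052, -0.0]
ft_force: [-0.7, -0.4, 0.3]
grip_width: 0.0359
grasp_force: 20.0
```

Width 36 mm, 20 N on the pads and no net wrist force, so the transit bolt is drawn. Next I release, lift and move to the gate catch.

Emit:
move_arm(
  commands=[
    {"dx":0,"dy":0,"dz":0,"turn":0,"claw":50},
    {"dx":0,"dy":0,"dz":0,"turn":0,"claw":65},
    {"dx":0,"dy":0,"dz":-0.3,"turn":0,"claw":75},
    {"dx":0,"dy":0,"dz":-0.9,"turn":0,"claw":75},
    {"dx":0,"dy":0,"dz":-0.8,"turn":0,"claw":75},
    {"dx":-0.15,"dy":-0.9,"dz":0,"turn":0,"claw":75},
    {"dx":-0.15,"dy":-0.9,"dz":0,"turn":0,"claw":75},
    {"dx":-0.15,"dy":-0.9,"dz":0,"turn":0,"claw":75},
  ],
)

```text
clock: 5.52
tool_pos: [0.6254, 0.1115, 0.4223]
ee_rot: [-0.0, 0.999, -0.053, 0.001]
ft_force: [0.0, 0.0, 0.8]
grip_width: 0.075
grasp_force: 0.0
```

Emit:
move_arm(
  commands=[
    {"dx":-0.15,"dy":-0.9,"dz":0,"turn":0,"claw":75},
    {"dx":-0.15,"dy":-0.9,"dz":0,"turn":0,"claw":75},
    {"dx":-0.15,"dy":-0.89,"dz":0,"turn":0,"claw":75},
    {"dx":0,"dy":0,"dz":0,"turn":0,"claw":75},
    {"dx":0,"dy":0,"dz":0,"turn":0,"claw":75},
  ],
)

```text
clock: 5.93
tool_pos: [0.6211, 0.1801, 0.4214]
ee_rot: [0.0, 0.999, -0.052, 0.0]
ft_force: [-0.4, -0.1, 0.1]
grip_width: 0.0749
grasp_force: 0.0
```

Run:
```python
from h import *
import cv2
r=env.read_camera("side");im=r["pixels"][:,:,::-1]
cv2.imwrite("pics/a3full.png",im)
cv2.imwrite("pics/a3.png",cv2.resize(im[140:230,230:350],None,fx=6,fy=6,interpolation=cv2.INTER_CUBIC))
q=np.zeros((400,640),np.uint8);q[165:245,235:355]=(im.max(2)<45)[165:245,235:355]
k,l,st,c=cv2.connectedComponentsWithStats(q)
for i in range(1,k):
    if 8<st[i,4]<80:print(st[i].tolist(),c[i].round(1),plane(r,*c[i],.207).round(4))
print(env.get_state()["tool_pos"])
```

```text
[272, 165, 14, 7, 52] [280.1 167.9] [0.7487 0.0497 0.207 ]
[287, 168, 5, 18, 33] [289.6 175.8] [0.6952 0.0646 0.207 ]
[281, 177, 11, 14, 71] [285.3 183.9] [0.6734 0.104  0.207 ]
[314, 176, 3, 8, 23] [315.  179.3] [0.6272 0.0328 0.207 ]
[307, 179, 3, 8, 23] [308.  182.7] [0.6302 0.0586 0.207 ]
[235, 183, 23, 11, 31] [245.5 187.9] [0.741  0.1881 0.207 ]
[281, 197, 4, 9, 34] [282.5 201. ] [0.6197 0.1682 0.207 ]
[269, 203, 5, 9, 32] [270.8 206.9] [0.6234 0.2058 0.207 ]
[0.62117723 0.17924271 0.42130457]
```

View pics/a3.png

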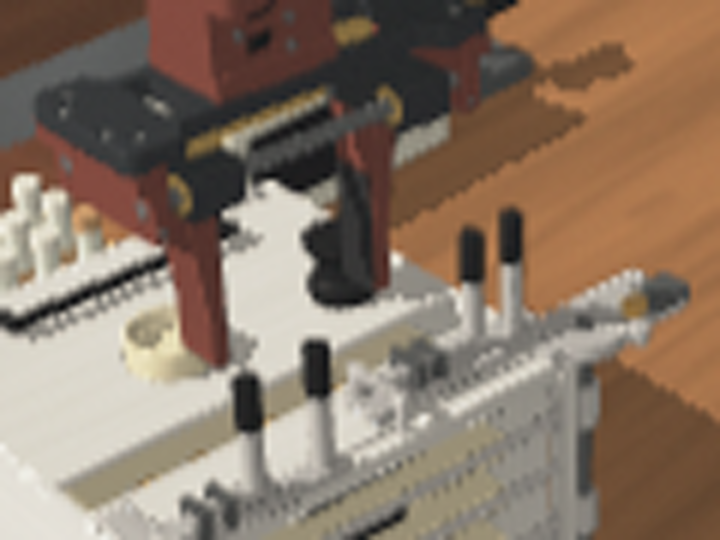

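The tab now stands 26 mm from the fixed post (sleeves at crop (470,255) and (510,235)), so the transit is drawn. The fingers are above the latch pair, so I'll descend and squeeze.

Emit:
move_arm(
  commands=[
    {"dx":0,"dy":0,"dz":0.5,"turn":0,"claw":75},
    {"dx":0,"dy":0,"dz":0.6,"turn":0,"claw":75},
    {"dx":0,"dy":0,"dz":0.6,"turn":0,"claw":75},
    {"dx":0,"dy":0,"dz":0.34,"turn":0,"claw":65},
    {"dx":0,"dy":0,"dz":0,"turn":0,"claw":55},
    {"dx":0,"dy":0,"dz":0,"turn":0,"claw":50},
  ],
  grip_force=35,
)

```text
clock: 6.48
tool_pos: [0.6212, 0.1788, 0.3691]
ee_rot: [-0.0, 0.999, -0.053, -0.001]
ft_force: [0.1, 4.5, -3.9]
grip_width: 0.0581
grasp_force: 2.1
```

Emit:
move_arm(
  commands=[
    {"dx":0,"dy":0,"dz":0,"turn":0,"claw":42},
    {"dx":0,"dy":0,"dz":0,"turn":0,"claw":36},
    {"dx":0,"dy":0,"dz":0,"turn":0,"claw":33},
    {"dx":0,"dy":0,"dz":0,"turn":0,"claw":33},
    {"dx":0,"dy":0,"dz":0,"turn":0,"claw":33},
    {"dx":0,"dy":0,"dz":0,"turn":0,"claw":33},
  ],
)

```text
clock: 6.98
tool_pos: [0.6212, 0.1789, 0.3702]
ee_rot: [0.0, 0.999, -0.053, 0.0]
ft_force: [0.0, -0.2, -2.3]
grip_width: 0.0348
grasp_force: 35.0
```

Squeezed at 35 N. Now I swing in 3° rows about the hinge: chord 9.03 mm, so dx −0.361, dy +0.0095, turn −0.5.

Emit:
move_arm(
  commands=[
    {"dx":-0.361,"dy":0.0095,"dz":0,"turn":-0.5,"claw":33},
    {"dx":-0.361,"dy":0.0095,"dz":0,"turn":-0.5,"claw":33},
    {"dx":-0.361,"dy":0.0095,"dz":0,"turn":-0.5,"claw":33},
    {"dx":-0.361,"dy":0.0095,"dz":0,"turn":-0.5,"claw":33},
    {"dx":-0.361,"dy":0.0095,"dz":0,"turn":-0.5,"claw":33},
    {"dx":-0.361,"dy":0.0095,"dz":0,"turn":-0.5,"claw":33},
  ],
)

```text
clock: 7.48
tool_pos: [0.5671, 0.1762, 0.3702]
ee_rot: [0.0, 0.994, 0.106, 0.001]
ft_force: [0.9, -1.1, -3.9]
grip_width: 0.0348
grasp_force: 35.0
```

Run:
```python
from h import *
import cv2
r=env.read_camera("side");im=r["pixels"][:,:,::-1]
cv2.imwrite("pics/a4.png",cv2.resize(im[130:280,200:400],None,fx=4,fy=4,interpolation=cv2.INTER_CUBIC))
s=env.get_state();print(s["tool_pos"],s["ft_force"],s["torque"],s["grip_width"])
```

```text
[0.56581184 0.17593302 0.37019103] [-0.85841238 -1.24208684 -4.68290441] [-0.19595122 -0.06228051  0.12414554] 0.03497786529390495
```

View pics/a4.png

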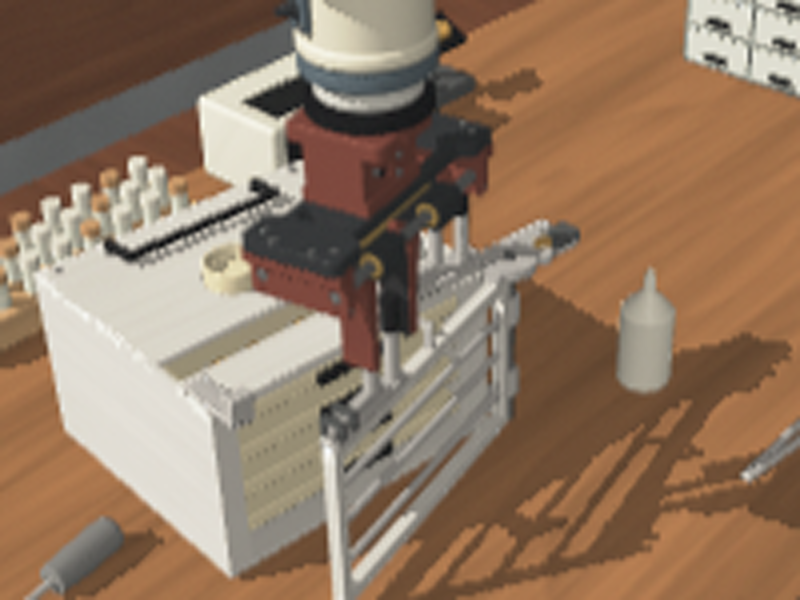

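The gate is swinging out with the gripper: its free end is at crop (335,430), off the carrier, and both posts are between the fingers. I'll continue.

Emit:
move_arm(
  commands=[
    {"dx":-0.361,"dy":0.0095,"dz":0,"turn":-0.5,"claw":33},
    {"dx":-0.361,"dy":0.0095,"dz":0,"turn":-0.5,"claw":33},
    {"dx":-0.361,"dy":0.0095,"dz":0,"turn":-0.5,"claw":33},
    {"dx":-0.361,"dy":0.0095,"dz":0,"turn":-0.5,"claw":33},
    {"dx":-0.361,"dy":0.0095,"dz":0,"turn":-0.5,"claw":33},
    {"dx":-0.361,"dy":0.0095,"dz":0,"turn":-0.5,"claw":33},
    {"dx":-0.361,"dy":0.0095,"dz":0,"turn":-0.5,"claw":33},
    {"dx":-0.361,"dy":0.0095,"dz":0,"turn":-0.5,"claw":33},
  ],
)

```text
clock: 8.2
tool_pos: [0.5022, 0.1476, 0.3702]
ee_rot: [-0.0, 0.951, 0.309, 0.001]
ft_force: [3.4, 2.2, -10.3]
grip_width: 0.0346
grasp_force: 35.0
```

Emit:
move_arm(
  commands=[
    {"dx":-0.361,"dy":0.0095,"dz":0,"turn":-0.5,"claw":33},
    {"dx":-0.361,"dy":0.0095,"dz":0,"turn":-0.5,"claw":33},
    {"dx":-0.361,"dy":0.0095,"dz":0,"turn":-0.5,"claw":33},
    {"dx":-0.361,"dy":0.0095,"dz":0,"turn":-0.5,"claw":33},
    {"dx":-0.361,"dy":0.0095,"dz":0,"turn":-0.5,"claw":33},
    {"dx":-0.361,"dy":0.0095,"dz":0,"turn":-0.5,"claw":33},
    {"dx":-0.361,"dy":0.0095,"dz":0,"turn":-0.5,"claw":33},
    {"dx":-0.361,"dy":0.0095,"dz":0,"turn":-0.5,"claw":33},
  ],
)

```text
clock: 8.87
tool_pos: [0.4537, 0.0938, 0.3702]
ee_rot: [-0.0, 0.866, 0.5, 0.0]
ft_force: [0.1, 1.7, -6.0]
grip_width: 0.0351
grasp_force: 35.0
```

Emit:
move_arm(
  commands=[
    {"dx":-0.361,"dy":0.0095,"dz":0,"turn":-0.5,"claw":33},
    {"dx":-0.361,"dy":0.0095,"dz":0,"turn":-0.5,"claw":33},
    {"dx":-0.361,"dy":0.0095,"dz":0,"turn":-0.5,"claw":33},
    {"dx":-0.361,"dy":0.0095,"dz":0,"turn":-0.5,"claw":33},
    {"dx":-0.361,"dy":0.0095,"dz":0,"turn":-0.5,"claw":33},
    {"dx":-0.361,"dy":0.0095,"dz":0,"turn":-0.5,"claw":33},
    {"dx":-0.361,"dy":0.0095,"dz":0,"turn":-0.5,"claw":33},
    {"dx":-0.361,"dy":0.0095,"dz":0,"turn":-0.5,"claw":33},
  ],
)

```text
clock: 9.53
tool_pos: [0.4316, 0.0255, 0.3702]
ee_rot: [-0.0, 0.743, 0.669, 0.0]
ft_force: [0.8, 1.6, -6.8]
grip_width: 0.0346
grasp_force: 35.0
```

Emit:
move_arm(
  commands=[
    {"dx":0,"dy":0,"dz":0,"turn":0,"claw":33},
    {"dx":0,"dy":0,"dz":0,"turn":0,"claw":33},
    {"dx":0,"dy":0,"dz":0,"turn":0,"claw":33},
    {"dx":0,"dy":0,"dz":0,"turn":0,"claw":33},
  ],
)

```text
clock: 9.87
tool_pos: [0.4318, 0.0262, 0.3702]
ee_rot: [0.0, 0.744, 0.669, 0.0]
ft_force: [-0.9, 1.4, -2.6]
grip_width: 0.0346
grasp_force: 35.0
```

Run:
```python
from h import *
import cv2
o=[]
for n,(r0,r1,c0,c1) in dict(side=(120,270,220,420),top=(120,270,210,410)).items():
    im=env.read_camera(n)["pixels"][:,:,::-1];o.append(cv2.resize(im[r0:r1,c0:c1],(400,300),interpolation=cv2.INTER_CUBIC))
cv2.imwrite("pics/a5.png",np.hstack(o))
s=env.get_state();print({k:np.round(s[k],4) for k in("clock","tool_pos","ee_rot","ft_force","torque","grip_width","grasp_force","joint_pos")})
```

```text
{'clock': np.float64(9.9667), 'tool_pos': array([0.4318, 0.0262, 0.3701]), 'ee_rot': array([0.000e+00, 7.434e-01, 6.688e-01, 1.000e-04]), 'ft_force': array([-1.8952,  2.1703, -1.4336]), 'torque': array([0.2463, 0.0838, 0.0785]), 'grip_width': np.float64(0.0348), 'grasp_force': np.float64(34.9994), 'joint_pos': array([3.3000e-02, 1.9070e-01, 2.0674e+00, 2.0000e-04, 8.8330e-01,
       1.3840e-01])}
```

View pics/a5.png

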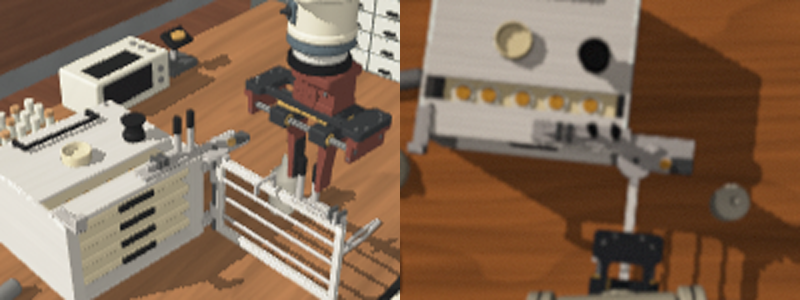

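The gate stands square to the front (top view, gate running from (630,165) to (628,240)). The fingers hold both catch posts, the transit posts are still together, and the bystanders are untouched. I'm handing it in.

```bash
python3 -c "
from cell import env
print(env.job_done())"
```

```text
the job is handed in; nothing more can be done
None
```

I drew the transit bolt, then swung the gate out square to the carrier's front and handed the job in at about 10 s, still gripping its squeezed catch at 35 N; the last pictures showed no bystander moved, but no verdict came back.

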